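# Clamp a T-block in the tapping fixture with the torque-limiting knob

## Robot

A 6-joint arm with a two-finger parallel gripper is mounted at the origin on a cart in front of the work surface, level with it; the furniture and walls round the work are solid. World frame = base frame: x ahead of the robot, y to its left, z up, the work surface at z = 0. Lengths are in m, angles in rad, forces in N, time in s.
With the tool pointing down it reaches from about 0.3 to 0.75 m from the base axis. Payload 8.5 kg.
Tool frame: the origin (TCP) lies at the very end of the fingers, on their centre line; the grasp point (between the pads) lies 19 mm behind it; z points along the fingers, y is the line along which they close (so a half turn about z gives the same grasp; the last joint's range is limited). The gripper opens to 85 mm and grips with 20 to 120 N. Pads are 22 mm wide; open, the fingers measure 114 mm over their backs; the gripper's body (76 mm by 85 mm) begins 54 mm behind the grasp point. The pads swing forward as they close: fully open they stand 13 mm farther back than shut.
Start: joints at [-1.353, 0.381, 1.297, -0, 1.464, -0.215], TCP at [0.231, -0.499, 0.231] pointing down, gripper open.
Joint ranges: [-3.11, 3.11], [-0.89, 2.33], [0.22, 2.48], [-1.42, 4.56], [0.17, 2.85], [-2.88, 2.88]. Speed limits (rad/s): [2.39, 2.39, 3.14, 3.14, 3.14, 3.14].

## Interface

Orientations are given as [roll, pitch, yaw] about the fixed x, y, z axes, in that order (R = Rz(yaw) Ry(pitch) Rx(roll)).
In Python, from plant import robot, optics, order gives the robot as it stands.
- The arm moves only by the tool move_arm, never from a script. Its argument "series" is one flat list of numbers, 4 for each row, row after row: the shift along the tool's x, y, z as a fraction of full scale, then the turn about the tool's z as a fraction of full scale. In form: [dx, dy, dz, turn, dx, dy, dz, turn, ...]. A call has 1 to 5 rows; each row is the pose to reach, as a shift and turn from the pose commanded when the call began, along the tool's axes at that moment; what a row does not reach only later rows make up. Full scale, the value 1, is 0.5 m for a shift and pi/2 rad for a turn. A row lasts 1/12 s, in which the tool goes at most 41.7 mm and 7.16 degrees, less where a joint would pass 70% of its speed; a pose out of reach is approached as far as the arm can. A call with a number of a shift or a turn outside -1 to 1 is refused whole. A call with a gripper value outside its range is refused whole. "claw" is the opening, from -1 (shut) to 1 (fully open), so that 0 is half open, set as the call begins (left out, the last holds). The fingers move at their own pace and stop on an object; "grip_force" is the grip in N (left out, the last holds). Time passes only in rows, so rows that repeat a pose let the fingers close. It gives the time, the measured TCP pose, the force, the opening and the grip force at its end, in the units of the state.
- robot.get_state(): the state, without advancing time (a new reading comes with each control period).
- optics.read_camera(name): name is "scene" or "top"; returns (picture, depth): 384x512x3 uint8, red, green, blue; 384x512 float32, m along the optical axis (not along the pixel's ray), 0 where there is no reading.
- optics.calibration(name): a dict with "intrinsics" (3x3 intrinsics, pixels), "camera_from_world" (4x4, takes a point from world to camera coordinates). Camera axes: x right, y down, z forward; pixel columns grow to the right and rows downward; lengths in m; the calibration is good to about 2 mm. A picture is of the moment at which its call begins. calibration takes no time and is no camera call.
- order.close_job(): hands the job in; it is judged then, once.
The state is a dict: "time": time; "joint_positions": joint angles; "joint_vel": joint speeds; "joint_torque": joint torques, N m; "eef_pos": TCP position; "tcp_rot": TCP orientation; "ft_force": force on the tool from outside, world axes, zero at the start; "moment": the same for the moment, N m; "width": finger opening in m; "gripper_force": force on a finger pad.
Only numpy, scipy, OpenCV 4.12 (cv2) and the standard library are available. Lean on these libraries where they do the work, as an engineer would, in place of code of your own. Each camera call takes 0.05 s, during which the arm holds its last target. There are 200 camera calls.

## Task

Load the T-block into the tapping fixture: set it flat on the base in front of the clamp and slide it under the raised fork, gently, until it is fully home against the end stop. Then turn the black torque-limiting knob clockwise until its slip clutch clicks, so that the block is held at the set force, and stop: one or two clicks are enough, a third is grinding the clutch. Let go, and leave the small parts lying round the fixture where they are.

Things in the scene. Friction and masses are not known exactly. Their poses are not given: they have to be found in the camera images.
- fixture: Tapping fixture bolted to the worktop. Origin on the worktop under the nest centre; +x is the way the block slides home, z up. Blue base plate x -66 to 140, y +-46, 10 mm thick; its top is free from x -66 to 5. Steel end stop 12 mm high, face at x 20. Guide cheeks 10 mm high, 47 mm apart, x 9 to 20, flared at the mouth. Beyond the stop the clamp's spring, knob and heel post (x 117, z 46).
- nest (a point): Where point block_centre lies when the block is home: on the fixture's x axis, 22 mm above the worktop, axes as the fixture's. The block's 44 mm (y) direction then lies along the fixture's y. Above it the clamp's steel fork, 37 mm wide, two prongs ending at x -8 with brass feet over x 0, y +-14: at the start 5 to 15 mm above the home block's top, fork top up to 64 mm above the worktop.
- block_centre (a point): Centre, half-way up, of the loose yellow-green T-block: 40 (x) by 44 (y) by 24 mm high, 0.12 to 0.20 kg, hole in its top, alike turned half round. Grasp it by the flat upright y end faces, 44 mm apart, about 8 mm behind the centre (on the -x side once in the fixture) so that the fingers miss the cheeks. In x only its lowest 9 mm are 40 mm wide, the top is 21 mm wide.
- knob_grip (a point): On the knob's upright axis, half-way up its black hexagonal grip: 36 mm across flats, 28 mm high, 80 mm beyond the nest centre on the fixture's x axis, 70 to 75 mm above the worktop; its x axis is square to one pair of flats (others every 60 deg). Strap and fork stay 15 mm below it. Clockwise seen from above tightens, sinks 1.2 mm and lowers the feet 5 mm per rad; 1 to 3.1 rad to reach the block.
- clutch (a joint): Slip of the black grip against the red hub (white marks on both), rad: 0 at the start, grows clockwise, 12 notches a turn, so 0.52 per click. Turning the screw free takes 0.23 N m (a reading at rest differs); once the feet press, torque climbs 0.2 N m within 0.3 rad, to 0.46 at 0.13 rad of slip, then the clutch snaps over and it falls; so at each notch. The screw holds itself when let go.
- nut: Loose M12 nut, 19 x 22 x 10 mm, lying beside the fixture; leave it. Origin at its underside.
- bolt: Loose M12 bolt, 22 x 56 x 19 mm, lying beside the fixture; leave it. Origin at its underside.
- hex_key: Loose black hex key, 31 x 87 x 6 mm, lying beside the fixture; leave it. Origin at its underside.
- spanner: Loose combination spanner, 36 x 185 x 8 mm, lying beside the fixture; leave it. Origin at its underside.
Mind the look-alikes: they are no part of the job. What is meant by the part that bears block_centre is not purple or white, and is the smaller of those in its own colour.

How it is judged:
On the way, in this order (a step that is already met when the one before it is completed fails the run):
1. the block lies flat and home against the end stop, with the clutch not yet slipped (x of block_centre in the frame of nest between -0.002 and 0.003 m and y of block_centre in the frame of nest between -0.004 and 0.004 m and z of block_centre in the frame of nest below 0.003 m and angle between the y axis of block_centre and the y axis of nest, either way round below 0.12 rad and angle between block_centre's own z axis and vertical below 0.08 rad and value of joint clutch below 0.2 rad), for 0.2 s.
2. with the block home under the fork, the clutch has clicked and the feet press on the block (x of block_centre in the frame of nest between -0.002 and 0.003 m and y of block_centre in the frame of nest between -0.004 and 0.004 m and z of block_centre in the frame of nest below 0.003 m and angle between the y axis of block_centre and the y axis of nest, either way round below 0.12 rad and angle between block_centre's own z axis and vertical below 0.08 rad and contact force between fixture and t_block above 50 N and value of joint clutch above 0.26 rad), for 0.2 s.
At the end, for the whole second after the job is handed in: the T-block is at rest flat in the nest, within 2 mm of the end stop, 4 mm sideways and 0.12 rad of square; fork feet and base press it with more than 50 N in all (about 90 is usual); the clutch has clicked over its first notch (slip over 0.26 rad) but not over a third (under 1.31 rad) (all of step 2 and value of joint clutch below 1.31 rad and linear speed of t_block below 0.01 m/s); the robot touches nothing.
It fails at once if the clutch is ground on into a third click (slip over 1.31 rad) (value of joint clutch above 1.31 rad).
It fails at once if the block is rammed against the end stop with more than 25 N (contact force between t_block and fixture_c1 above 25 N).
It fails at once if the nut, bolt, hex key or spanner is moved by more than 20 mm (distance of any of nut, bolt, hex_key, spanner from where it was at the start of the episode above 0.02 m).
It also fails if it takes over 72 s, if anything falls off the work surface, if the arm or the gripper's body presses on something with over 40 N, if the wrist force passes 120 N, or if a joint passes its speed limit or range.

## Working session

There is one attempt and no reset: what is moved stays moved. The work goes in short steps, Python scripts to look and compute and a tool call to move; the robot and the scene stay as the last step left them, time stands still between calls to the robot, and variables do not carry over. Pictures are saved under pics/ and viewed, at most 10 in all, crops included, and the job is handed in when it is done.

Besides the shell and the picture viewer there is one more tool, called after ">>>" by a JSON object that holds its "name" and its "arguments", one argument or row to a line. move_arm: Moves the arm, as the interface text tells. Its arguments: {"type":"object","properties":{"series":{"type":"array","items":{"type":"number"}},"claw":{"type":"number"},"grip_force":{"type":"number"}},"required":["series"]}

```bash
mkdir -p pics; cat > h.py <<'E'
import numpy as np, cv2
from plant import robot, optics, order
def snap(n):
    im,d=optics.read_camera(n); np.savez(f'{n}.npz',im=im,d=d); return im,d
def world(n,u,v,z=None,r=1):
    c=optics.calibration(n);K=c['intrinsics'];T=np.linalg.inv(c['camera_from_world'])
    ray=np.linalg.inv(K)@[u,v,1]
    if z is None:
        d=np.load(f'{n}.npz')['d'][int(v)-r:int(v)+r+1,int(u)-r:int(u)+r+1];p=ray*np.median(d[d>0])
    else:
        R=T[:3,:3];p=ray*(z-T[2,3])/(R@ray)[2]
    return T[:3,:3]@p+T[:3,3]
E
python3 - <<'E'
from h import *
for n in('scene','top'):
    im,d=snap(n); cv2.imwrite(f'pics/{n}0.png',cv2.resize(im[:,:,::-1],(800,600),interpolation=cv2.INTER_CUBIC))
    c=optics.calibration(n); print(np.round(np.linalg.inv(c['camera_from_world']),2))
s=robot.get_state();print({k:np.round(v,3) for k,v in s.items()})
E
```

```text
[[-0.84 -0.22  0.49  0.02]
 [-0.54  0.38 -0.76  0.75]
 [-0.01 -0.9  -0.44  0.48]
 [ 0.    0.    0.    1.  ]]
[[-0.01 -0.98  0.21  0.31]
 [-1.    0.01 -0.01  0.05]
 [ 0.   -0.21 -0.98  0.9 ]
 [ 0.    0.    0.    1.  ]]
{'time': np.float64(0.1), 'joint_positions': array([-1.353,  0.381,  1.298,  0.   ,  1.464, -0.215]), 'joint_vel': array([-0.001, -0.002, -0.003, -0.001, -0.001,  0.   ]), 'joint_torque': array([ 6.0000e-03, -4.4922e+01, -2.3166e+01, -0.0000e+00,  4.0000e-03,
        0.0000e+00]), 'eef_pos': array([ 0.231, -0.499,  0.231]), 'tcp_rot': array([-3.14 , -0.   ,  0.433]), 'ft_force': array([-0.449,  0.366,  0.768]), 'moment': array([-0.003, -0.015,  0.026]), 'gripper_force': np.float64(0.0), 'width': np.float64(0.086)}
```

View pics/top0.png

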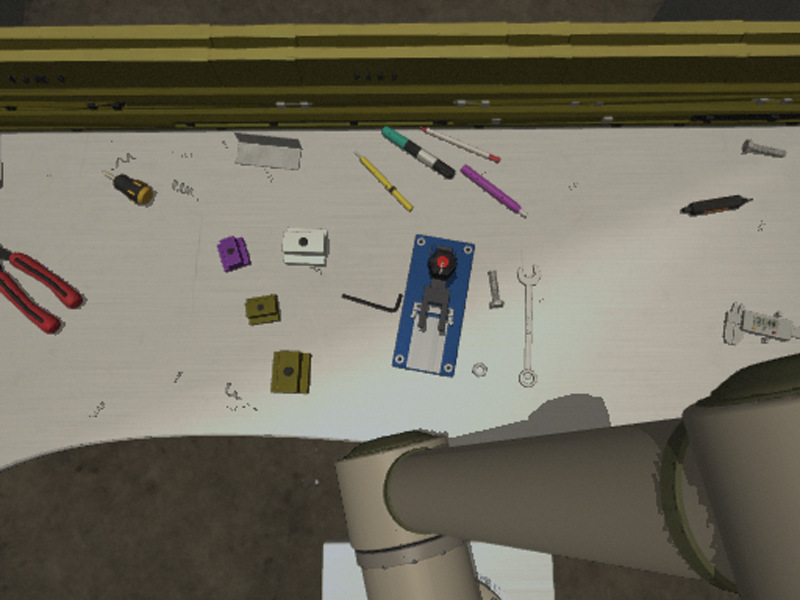

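View pics/scene0.png

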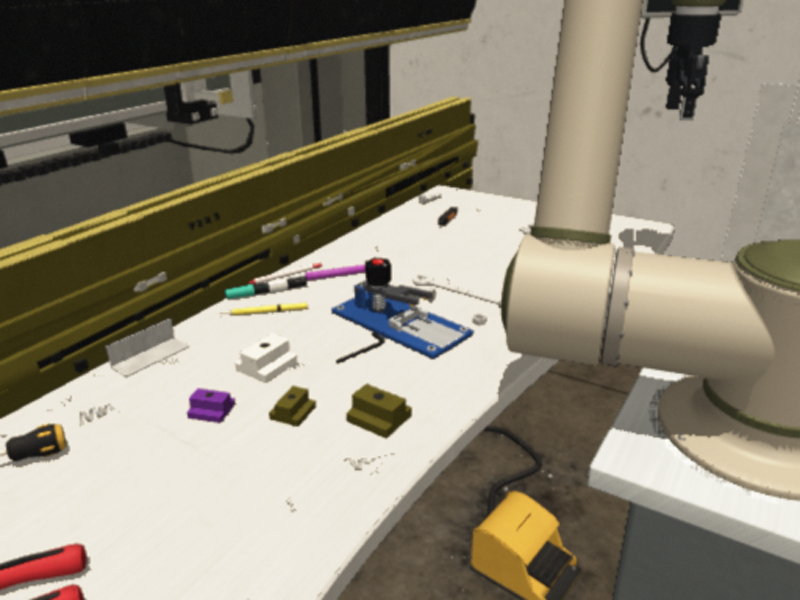

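The top view shows the smaller olive block at about (262,309) and the larger look-alike at (291,372). The fixture runs from (443,240) to (425,375), with the knob at (442,264). I'll enlarge these areas.

```bash
python3 - <<'E'
from h import *
im=np.load('top.npz')['im']
a=cv2.resize(im[145:245,245:311,::-1],None,fx=6,fy=6,interpolation=cv2.INTER_CUBIC)
b=cv2.resize(im[180:217,150:187,::-1],None,fx=10,fy=10,interpolation=cv2.INTER_CUBIC)
o=np.zeros((600,396+370,3),np.uint8);o[:,:396]=a;o[:370,396:]=b
cv2.imwrite('pics/crop.png',o)
E
```

```text
(no output)
```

View pics/crop.png

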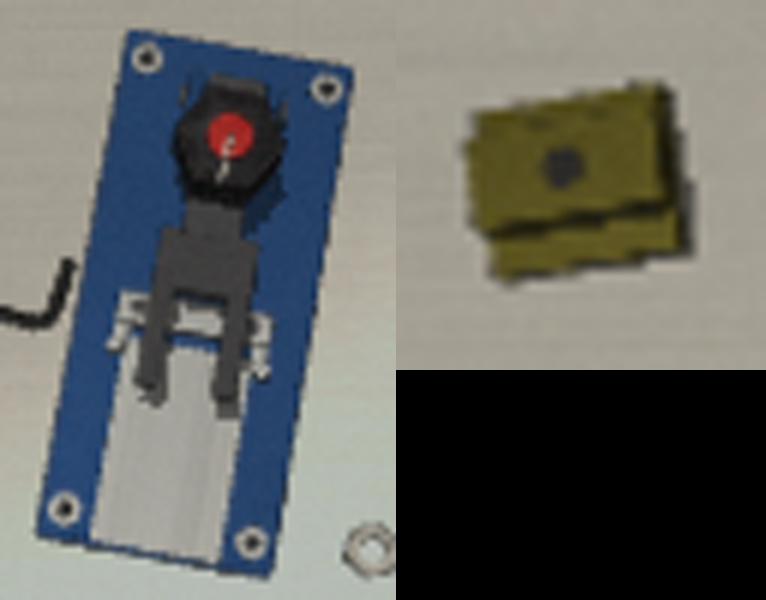

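Plate corners in the left crop are about (127,30), (354,67), (38,537) and (270,578). The block's hole is at (562,167) in the right crop. Next I'll fit both poses.

```bash
cat >> h.py <<'E'
def cloud(n):
    d=np.load(f'{n}.npz')['d'];c=optics.calibration(n);K=c['intrinsics'];T=np.linalg.inv(c['camera_from_world'])
    v,u=np.mgrid[:d.shape[0],:d.shape[1]]
    p=np.stack([(u-K[0,2])/K[0,0]*d,(v-K[1,2])/K[1,1]*d,d],-1)
    return p@T[:3,:3].T+T[:3,3]
def fit(cor,ref):
    a=np.array(ref);m=a.mean(0);w=cor.mean(0);A=a-m;B=cor-w
    th=np.arctan2((A[:,0]*B[:,1]-A[:,1]*B[:,0]).sum(),(A*B).sum());R=np.array([[np.cos(th),-np.sin(th)],[np.sin(th),np.cos(th)]])
    return w-R@m,th,np.abs(A@R.T-B).max()
E
python3 - <<'E'
from h import *
f=lambda u,v,z:world('top',245+(u+.5)/6-.5,145+(v+.5)/6-.5,z)[:2]
C=np.array([f(*p,.01) for p in[(127,30),(354,67),(270,578),(38,537)]])
o,th,e=fit(C,[(.14,.046),(.14,-.046),(-.066,-.046),(-.066,.046)]);print('fix',o,th,e,np.linalg.norm(C-np.roll(C,1,0),axis=1))
g=lambda u,v,z:world('top',150+(u-396+.5)/10-.5,180+(v+.5)/10-.5,z)[:2]
print('hole',g(562,167,.024),'front bottom',g(505,282,.009),g(690,250,.009), 'topfront',g(488,235,.024),g(668,205,.024))
for n in('top','scene'):
    P=cloud(n);im=np.load(n+'.npz')['im'].astype(int)
    near=(np.hypot(P[...,0]-g(562,167,.024)[0],P[...,1]-g(562,167,.024)[1])<.04)
    ol=near&(im[...,0]-im[...,2]>25)
    q=P[ol&(P[...,2]>.019)];print(n,len(q),np.median(q[:,2]),cv2.minAreaRect((q[:,:2]*1000).astype(np.float32)))
    q=P[ol&(P[...,2]>.003)];print(' all',len(q),cv2.minAreaRect((q[:,:2]*1000).astype(np.float32)))
    R=np.array([[np.cos(th),-np.sin(th)],[np.sin(th),np.cos(th)]])
    L=(P[...,:2]-o)@R
    k=(np.hypot(L[...,0]-.08,L[...,1])<.03)&(P[...,2]>.065);q=P[k];print(' knob',len(q),np.percentile(q[:,2],[50,90,99]),(L[k].max(0)+L[k].min(0))/2)
    k=(abs(L[...,0]-.03)<.05)&(abs(L[...,1])<.025)&(P[...,2]>.035);print(' fork',P[k][:,2].max() if k.any() else 0,L[k].min(0) if k.any() else 0, L[k].max(0) if k.any() else 0)
for p in[(562,167)]:pass
E
```

```text
fix [0.44888001 0.00532649] -0.18545120795837267 0.001363822318635341 [0.20455797 0.09139111 0.20512345 0.08926759]
hole [0.47983661 0.25465636] front bottom [0.45581422 0.27028873] [0.46290429 0.22774926] topfront [0.46419219 0.27089629] [0.47074786 0.23010275]
top 168 0.02495839874177258 ((479.193359375, 254.31214904785156), (21.916006088256836, 43.70825958251953), 9.8702392578125)
 all 290 ((479.1760559082031, 255.1250762939453), (39.63945007324219, 45.017051696777344), 8.437989234924316)
 knob 277 [0.08885017 0.09126582 0.09374389] [0.07978933 0.0002076 ]
 fork 0.09418342544665437 [-0.00981093 -0.01973343] [0.07997328 0.02039776]
scene 197 0.02335794584458384 ((475.7583312988281, 252.80760192871094), (22.49036979675293, 45.702919006347656), 8.781116485595703)
 all 454 ((475.18341064453125, 253.6387481689453), (39.65067672729492, 46.77316665649414), 4.949837684631348)
 knob 229 [0.08231923 0.08840084 0.09088419] [ 0.07645635 -0.00124804]
 fork 0.09160711416796385 [-0.01327916 -0.02129345] [0.07991612 0.01879736]
```

```bash
cat >> h.py <<'E'
def plan(wps,start=None):
    if start is None:
        s=robot.get_state();start=(*s['eef_pos'],s['tcp_rot'][2])
    p=np.array(start,float)
    for w in wps:
        w=np.array(w,float);d=w[:3]-p[:3];c,s=np.cos(p[3]),np.sin(p[3])
        t=(w[3]-p[3]+np.pi)%(2*np.pi)-np.pi
        print(np.round([(c*d[0]+s*d[1])/.5,(s*d[0]-c*d[1])/.5,-d[2]/.5,-t/(np.pi/2)],4).tolist())
        p=w
FO=np.array([.447,.005]);FT=-.185
def fx(x,y=0):
    c,s=np.cos(FT),np.sin(FT);return FO+[c*x-s*y,s*x+c*y]
E
python3 - <<'E'
from h import *
a=np.array([.231,-.499,.231,.433]);b=np.array([.470,.2525,.12,.163+np.pi])
plan([a+(b-a)*i/5 for i in range(1,6)])
plan([(.47,.2525,.004,b[3])],b)
from h import *
im=np.load('top.npz')['im']
cv2.imwrite('pics/knob.png',cv2.resize(im[150:186,265:301,::-1],None,fx=16,fy=16,interpolation=cv2.INTER_CUBIC))
E
```

```text
[0.2136, -0.2325, 0.044, -0.3658]
[0.3052, -0.0797, 0.0444, -0.3656]
[0.2995, 0.0989, 0.0444, -0.3656]
[0.1978, 0.2457, 0.0444, -0.3656]
[0.0326, 0.3138, 0.0444, -0.3656]
[-0.0, 0.0, 0.232, -0.0]
```

View pics/knob.png

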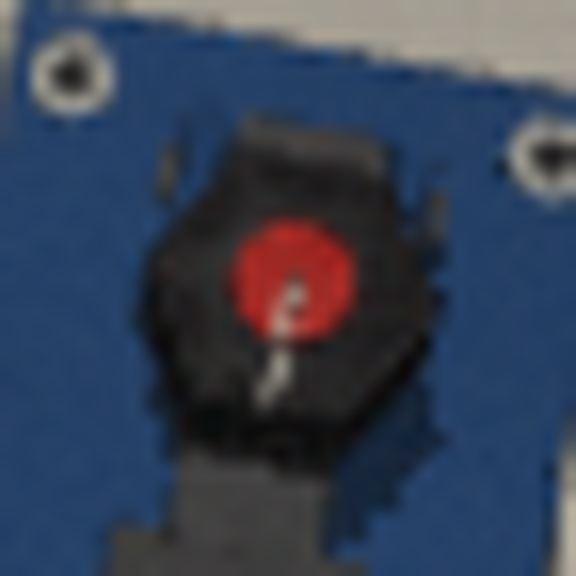

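The knob's vertices are at the left (150,280) and right (435,285), so one pair of flats is square to the fixture's x, to within a few degrees. Now I'll move to the block.

>>> {"name": "move_arm", "arguments": {
  "series": [0.043,-0.047,0.009,-0.073,0.086,-0.093,0.018,-0.146,0.128,-0.14,0.026,-0.219,0.171,-0.186,0.035,-0.293,0.2136,-0.2325,0.044,-0.3658],
  "claw": 1
}}

```text
time: 0.52
eef_pos: [0.279, -0.3473, 0.2089]
tcp_rot: [-3.141, -0.0, 1.013]
ft_force: [1.1, -1.3, 0.5]
width: 0.0854
gripper_force: 0.0
```

>>> {"name": "move_arm", "arguments": {
  "series": [0.061,-0.016,0.009,-0.073,0.122,-0.032,0.018,-0.146,0.183,-0.048,0.027,-0.219,0.244,-0.064,0.036,-0.293,0.3052,-0.0797,0.0444,-0.3656]
}}

```text
time: 0.93
eef_pos: [0.3266, -0.1971, 0.1868]
tcp_rot: [-3.141, -0.0, 1.587]
ft_force: [0.6, 0.4, -0.3]
width: 0.0853
gripper_force: 0.0
```

>>> {"name": "move_arm", "arguments": {
  "series": [0.06,0.02,0.009,-0.073,0.12,0.04,0.018,-0.146,0.18,0.059,0.027,-0.219,0.24,0.079,0.036,-0.293,0.2995,0.0989,0.0444,-0.3656]
}}

```text
time: 1.35
eef_pos: [0.3745, -0.0467, 0.1647]
tcp_rot: [-3.142, -0.0, 2.162]
ft_force: [1.6, -1.0, 0.8]
width: 0.0858
gripper_force: 0.0
```

>>> {"name": "move_arm", "arguments": {
  "series": [0.04,0.049,0.009,-0.073,0.079,0.098,0.018,-0.146,0.119,0.147,0.027,-0.219,0.158,0.197,0.036,-0.293,0.1978,0.2457,0.0444,-0.3656]
}}

```text
time: 1.77
eef_pos: [0.4224, 0.1036, 0.1423]
tcp_rot: [-3.141, -0.0, 2.736]
ft_force: [0.4, -0.8, 0.7]
width: 0.0854
gripper_force: 0.0
```

>>> {"name": "move_arm", "arguments": {
  "series": [0.007,0.063,0.009,-0.073,0.013,0.126,0.018,-0.146,0.02,0.188,0.027,-0.219,0.026,0.251,0.036,-0.293,0.0326,0.3138,0.0444,-0.3656]
}}

```text
time: 2.18
eef_pos: [0.4701, 0.2539, 0.12]
tcp_rot: [-3.141, -0.001, -2.973]
ft_force: [0.2, -2.2, 1.0]
width: 0.0856
gripper_force: 0.0
```

>>> {"name": "move_arm", "arguments": {
  "series": [0,0,0.06,0,0,0,0.12,0,0,0,0.18,0,0,0,0.22,0,0,0,0.232,0]
}}

```text
time: 2.6
eef_pos: [0.4684, 0.2518, 0.0014]
tcp_rot: [-3.141, -0.006, -2.979]
ft_force: [-1.6, 0.1, -0.5]
width: 0.0857
gripper_force: 0.0
```

>>> {"name": "move_arm", "arguments": {
  "series": [0,0,0,0,0,0,0,0,0,0,0,0,0,0,0,0,0,0,0,0],
  "claw": -1,
  "grip_force": 35
}}

```text
time: 3.02
eef_pos: [0.4708, 0.2525, 0.0061]
tcp_rot: [3.141, 0.003, -2.979]
ft_force: [-1.2, 0.6, 6.7]
width: 0.0428
gripper_force: 36.4
```

>>> {"name": "move_arm", "arguments": {
  "series": [0,0,0,0,0,0,0,0,0,0,0,0,0,0,0,0,0,0,0,0]
}}

```text
time: 3.43
eef_pos: [0.4709, 0.2525, 0.0061]
tcp_rot: [3.141, 0.003, -2.979]
ft_force: [-1.7, -0.0, 6.1]
width: 0.0432
gripper_force: 36.4
```

```bash
python3 - <<'E'
from h import *
y0=.163+np.pi;y1=FT+np.pi
t=fx(-.048);a=np.array([.47,.2525,.004,y0]);b=np.array([*t,.09,y1]);u=np.array([.47,.2525,.09,y0])
plan([u,(u+b)/2,b],a);print(t)
E
```

```text
[-0.0, 0.0, -0.172, -0.0]
[0.108, -0.2241, -0.0, 0.1108]
[0.0676, -0.2394, -0.0, 0.1108]
[0.39981906 0.01382943]
```

>>> {"name": "move_arm", "arguments": {
  "series": [0,0,-0.03,0,0,0,-0.07,0,0,0,-0.11,0,0,0,-0.15,0,0,0,-0.172,0]
}}

```text
time: 3.85
eef_pos: [0.4707, 0.2525, 0.0933]
tcp_rot: [3.141, 0.004, -2.979]
ft_force: [0.1, 1.0, -2.2]
width: 0.0433
gripper_force: 36.6
```

>>> {"name": "move_arm", "arguments": {
  "series": [0.015,-0.03,0,0.015,0.038,-0.08,0,0.04,0.063,-0.13,0,0.065,0.087,-0.18,0,0.09,0.108,-0.2241,0,0.1108]
}}

```text
time: 4.27
eef_pos: [0.4342, 0.1317, 0.0911]
tcp_rot: [-3.141, 0.001, 3.129]
ft_force: [0.4, 0.5, -1.8]
width: 0.0428
gripper_force: 36.6
```

>>> {"name": "move_arm", "arguments": {
  "series": [0.015,-0.053,0,0.025,0.03,-0.107,0,0.05,0.045,-0.16,0,0.074,0.06,-0.213,0,0.1,0.0676,-0.2394,0,0.1108]
}}

```text
time: 4.68
eef_pos: [0.3991, 0.0116, 0.0911]
tcp_rot: [-3.141, 0.001, 2.953]
ft_force: [0.6, 0.5, -1.9]
width: 0.0434
gripper_force: 36.6
```

>>> {"name": "move_arm", "arguments": {
  "series": [0,0,0,0,0,0,0,0,0,0,0,0,0,0,0,0]
}}

```text
time: 5.02
eef_pos: [0.4, 0.0143, 0.0907]
tcp_rot: [3.141, 0.0, 2.958]
ft_force: [0.1, -0.2, -1.0]
width: 0.0431
gripper_force: 36.6
```

```bash
python3 - <<'E'
from h import *
im,d=snap('scene');snap('top')
cv2.imwrite('pics/s1.png',cv2.resize(im[150:240,190:310,::-1],None,fx=6,fy=6,interpolation=cv2.INTER_CUBIC))
E
```

```text
(no output)
```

View pics/s1.png

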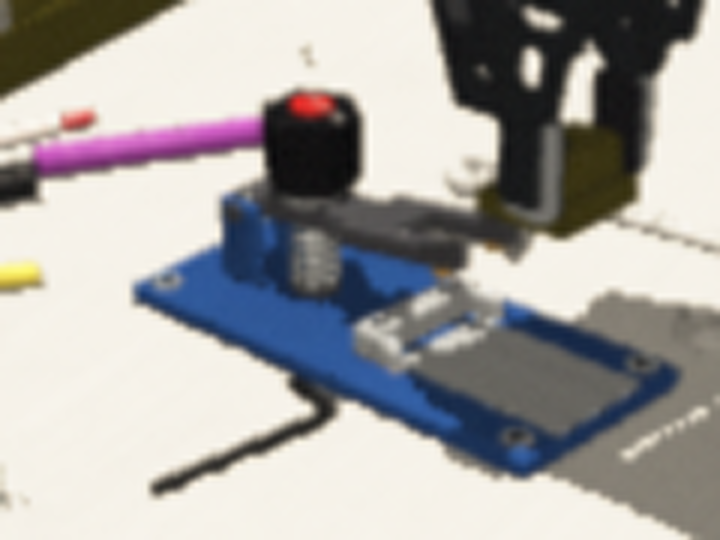

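The block is held level, with the fingertips nearly flush with its underside. It stands in front of the fork, whose prong tips are near (465,255) and (520,245). Lower it onto the base.

>>> {"name": "move_arm", "arguments": {
  "series": [0,0,0.04,0,0,0,0.08,0,0,0,0.11,0,0,0,0.13,0,0,0,0.141,0]
}}

```text
time: 5.53
eef_pos: [0.3995, 0.0142, 0.019]
tcp_rot: [3.141, -0.002, 2.957]
ft_force: [0.3, 0.7, -1.8]
width: 0.0432
gripper_force: 36.6
```

>>> {"name": "move_arm", "arguments": {
  "series": [0,0,0.003,0,0,0,0.006,0,0,0,0.009,0,0,0,0.009,0,0,0,0.009,0]
}}

```text
time: 5.95
eef_pos: [0.4002, 0.0137, 0.0161]
tcp_rot: [3.142, 0.001, 2.957]
ft_force: [-1.1, 2.0, 4.1]
width: 0.0433
gripper_force: 37.2
```

>>> {"name": "move_arm", "arguments": {
  "series": [-0.01,0,0,0,-0.02,0,0,0,-0.03,0,0,0,-0.04,0,0,0,-0.05,0,0,0]
}}

```text
time: 6.37
eef_pos: [0.4232, 0.0094, 0.0161]
tcp_rot: [3.142, -0.003, 2.957]
ft_force: [-8.0, 1.7, 11.5]
width: 0.0428
gripper_force: 38.2
```

```bash
python3 - <<'E'
from h import *
im,d=snap('scene');im2,_=snap('top')
a=cv2.resize(im[170:235,240:310,::-1],None,fx=8,fy=8,interpolation=cv2.INTER_CUBIC)
b=cv2.resize(im2[180:245,245:275,::-1],None,fx=8,fy=8,interpolation=cv2.INTER_CUBIC)
cv2.imwrite('pics/s2.png',np.hstack([a,b]))
print(robot.get_state()['ft_force'])
E
```

```text
[-2.644207    0.67836309  5.70613358]
```

View pics/s2.png

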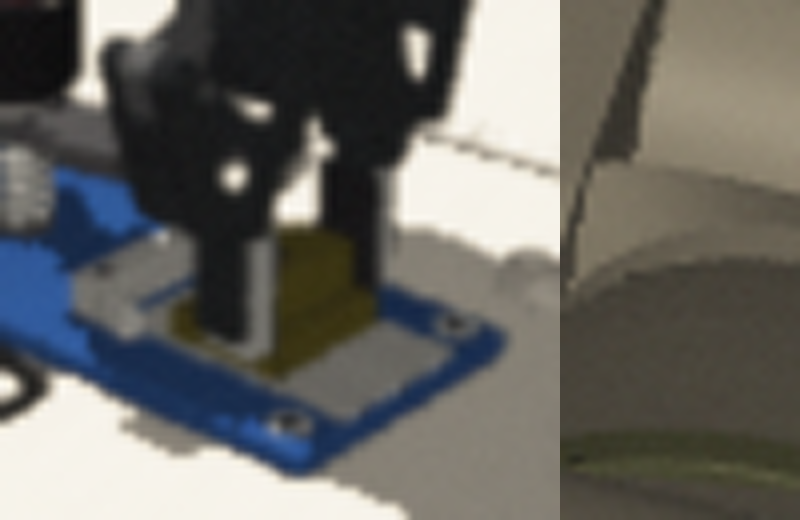

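The block sits flat, squarely in front of the cheeks. Its rear bottom corners are near (277,380) and (380,312), and the front plate corners are near (300,468) and (505,338). I'll check the lateral offset.

```bash
python3 - <<'E'
from h import *
c,s=np.cos(FT),np.sin(FT)
f=lambda u,v,z:(world('scene',240+(u+.5)/8-.5,170+(v+.5)/8-.5,z)[:2]-FO)@np.array([[c,-s],[s,c]])
for n,p in dict(rl=(277,380,.01),rr=(380,312,.01),pl=(300,464,.01),pr=(507,335,.01),cheekL=(115,335,.01),stripL=(345,418,.01),stripR=(450,350,.01)).items():print(n,np.round(f(*p)*1000,1))
P=cloud('scene');im=np.load('scene.npz')['im'].astype(int);L=(P[...,:2]-FO)@np.array([[c,-s],[s,c]])
m=(im[...,0]-im[...,2]>25)&(abs(L[...,0]+.02)<.05)&(abs(L[...,1])<.04)&(P[...,2]>.012)
q=L[m]*1000;print(len(q),np.percentile(q,[1,50,99],axis=0).round(1))
bl=(im[...,2]-im[...,0]>40)&(abs(L[...,0])<.16)&(abs(L[...,1])<.06)
for x in(-.05,-.06,-.02,.03):
    k=bl&(abs(L[...,0]-x)<.004)&(abs(P[...,2]-.01)<.005);print(x,np.sort(L[k][:,1]*1000)[[0,1,-2,-1]].round(1))
t=(robot.get_state()['eef_pos'][:2]-FO)@np.array([[c,-s],[s,c]]);print('tcp',t*1000)
E
```

```text
rl [-36.9  20.6]
rr [-34.1 -28. ]
pl [-69.3  50.1]
pr [-68.7 -41. ]
cheekL [12.9 31.3]
stripL [-63.3  24. ]
stripR [-62.  -23.8]
868 [[-69.6 -38.4]
 [-61.   -0.2]
 [-10.1  37.5]]
-0.05 [36.4 40.1 45.4 45.8]
-0.06 [-36.8 -29.2  45.   46.4]
-0.02 [26.3 29.3 45.4 45.5]
0.03 [28.9 29.  44.8 44.9]
tcp [-22.65538018  -0.15983871]
```

>>> {"name": "move_arm", "arguments": {
  "series": [0,0.0014,-0.001,0,-0.004,0.0014,-0.001,0,-0.008,0.0014,-0.001,0,-0.012,0.0014,-0.001,0,-0.014,0.0014,-0.001,0]
}}

```text
time: 6.88
eef_pos: [0.4313, 0.0085, 0.0161]
tcp_rot: [3.142, -0.001, 2.956]
ft_force: [-4.4, 0.4, 6.5]
width: 0.0427
gripper_force: 37.4
```

>>> {"name": "move_arm", "arguments": {
  "series": [-0.002,0,0,0,-0.004,0,0,0,-0.006,0,0,0]
}}

```text
time: 7.13
eef_pos: [0.4339, 0.008, 0.0161]
tcp_rot: [3.142, -0.001, 2.956]
ft_force: [-4.5, 0.3, 5.0]
width: 0.0437
gripper_force: 37.5
```

>>> {"name": "move_arm", "arguments": {
  "series": [-0.002,0,0,0,-0.004,0,0,0]
}}

```text
time: 7.3
eef_pos: [0.4359, 0.0076, 0.0161]
tcp_rot: [3.142, -0.001, 2.957]
ft_force: [-3.9, 0.2, 5.4]
width: 0.0429
gripper_force: 37.5
```

>>> {"name": "move_arm", "arguments": {
  "series": [-0.001,0,0,0,-0.002,0,0,0]
}}

```text
time: 7.47
eef_pos: [0.4369, 0.0074, 0.0161]
tcp_rot: [3.142, -0.001, 2.957]
ft_force: [-4.6, 0.4, 6.7]
width: 0.0428
gripper_force: 37.5
```

>>> {"name": "move_arm", "arguments": {
  "series": [-0.001,0,0,0,-0.002,0,0,0]
}}

```text
time: 7.63
eef_pos: [0.4378, 0.0073, 0.0161]
tcp_rot: [3.142, -0.001, 2.957]
ft_force: [-4.3, 0.3, 6.3]
width: 0.043
gripper_force: 37.5
```

Local x is about -9.4 and there is no stop contact yet, so I'll continue in 1 mm steps.

>>> {"name": "move_arm", "arguments": {
  "series": [-0.001,0,0,0,-0.002,0,0,0]
}}

```text
time: 7.8
eef_pos: [0.4388, 0.0071, 0.0161]
tcp_rot: [3.142, -0.001, 2.957]
ft_force: [-4.3, 1.0, 5.6]
width: 0.043
gripper_force: 37.5
```

>>> {"name": "move_arm", "arguments": {
  "series": [-0.001,0,0,0,-0.002,0,0,0]
}}

```text
time: 7.97
eef_pos: [0.4398, 0.0069, 0.0161]
tcp_rot: [3.142, -0.001, 2.957]
ft_force: [-4.4, 1.0, 6.2]
width: 0.0434
gripper_force: 37.5
```

>>> {"name": "move_arm", "arguments": {
  "series": [-0.001,0,0,0,-0.002,0,0,0]
}}

```text
time: 8.13
eef_pos: [0.4408, 0.0067, 0.0161]
tcp_rot: [3.142, -0.001, 2.957]
ft_force: [-2.9, 1.1, 6.2]
width: 0.0431
gripper_force: 37.5
```

>>> {"name": "move_arm", "arguments": {
  "series": [-0.001,0,0,0,-0.002,0,0,0]
}}

```text
time: 8.3
eef_pos: [0.4409, 0.0067, 0.0161]
tcp_rot: [3.142, -0.003, 2.957]
ft_force: [-9.1, 0.4, 11.0]
width: 0.0428
gripper_force: 38.1
```

The block stopped at x = 0.4409 with the force rising, so it is home. Release it and lift straight up.

>>> {"name": "move_arm", "arguments": {
  "series": [0,0,0,0,0,0,0,0,0,0,0,0,0,0,0,0],
  "claw": 0.35
}}

```text
time: 8.63
eef_pos: [0.4426, 0.0063, 0.016]
tcp_rot: [-3.142, 0.001, 2.956]
ft_force: [1.1, -0.2, -0.2]
width: 0.0577
gripper_force: 0.0
```

>>> {"name": "move_arm", "arguments": {
  "series": [0.006,0,-0.02,0,0.01,0,-0.06,0,0.01,0,-0.12,0,0.01,0,-0.19,0,0.01,0,-0.26,0]
}}

```text
time: 9.05
eef_pos: [0.4366, 0.0075, 0.1481]
tcp_rot: [3.141, -0.001, 2.956]
ft_force: [-0.3, -0.4, -0.1]
width: 0.058
gripper_force: 0.0
```

```bash
python3 - <<'E'
from h import *
im,d=snap('scene')
cv2.imwrite('pics/s3.png',cv2.resize(im[160:240,200:310,::-1],None,fx=7,fy=7,interpolation=cv2.INTER_CUBIC))
s=robot.get_state();print(s['joint_positions'].round(3),s['eef_pos'],s['tcp_rot'],s['width'],s['moment'])
E
```

```text
[-0.255  0.267  1.721  0.     1.142 -1.641] [0.43942619 0.0069474  0.15413498] [-3.1408605   0.01059297  2.95690759] 0.05786279781302686 [-0.00225467 -0.11183168 -0.04339255]
```

View pics/s3.png

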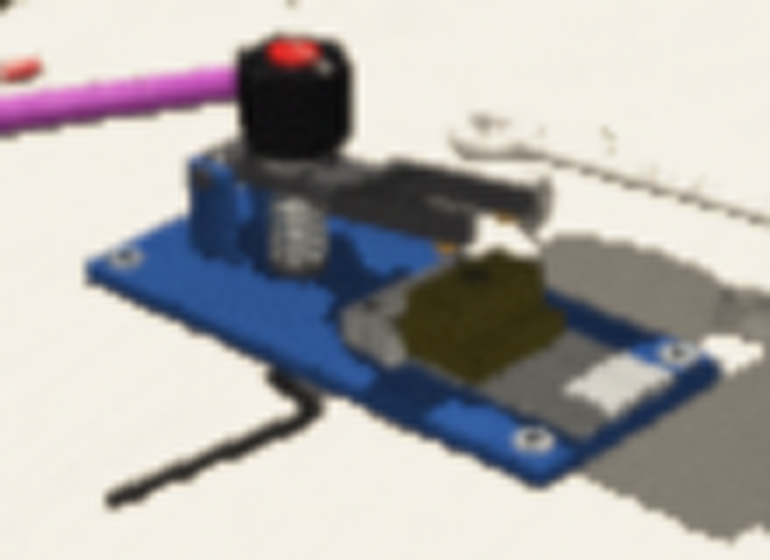

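The block sits between the cheeks against the stop, about (480,310), with the fork above it. Now the knob.

```bash
python3 - <<'E'
from h import *
s=robot.get_state();print(s['eef_pos'],s['tcp_rot'][2]); t=fx(.081);print(t)
plan([(*t,.14,3.42),(*t,.070,3.42)])
E
```

```text
[0.43942619 0.0069474  0.15413498] 2.956907587991421
[ 0.52661784 -0.00989967]
[-0.1776, -0.0011, 0.0283, -0.2948]
[-0.0, 0.0, 0.14, -0.0]
```

>>> {"name": "move_arm", "arguments": {
  "series": [-0.036,0,0.002,-0.06,-0.073,0,0.004,-0.12,-0.11,-0.001,0.006,-0.18,-0.146,-0.001,0.008,-0.24,-0.182,-0.0014,0.011,-0.295],
  "claw": 0.65
}}

```text
time: 9.52
eef_pos: [0.5272, -0.0102, 0.1412]
tcp_rot: [-3.141, 0.0, -2.859]
ft_force: [-0.1, 0.3, 0.6]
width: 0.0706
gripper_force: 0.0
```

>>> {"name": "move_arm", "arguments": {
  "series": [0,0,0,0,0,0,0,0,0,0,0,0,0,0,0,0]
}}

```text
time: 9.85
eef_pos: [0.5258, -0.0099, 0.1408]
tcp_rot: [3.141, -0.0, -2.864]
ft_force: [0.1, 0.4, -0.2]
width: 0.0707
gripper_force: 0.0
```

```bash
python3 - <<'E'
from h import *
s=robot.get_state();print(s['eef_pos'],s['tcp_rot'],s['moment'],s['ft_force'],s['joint_positions'][5]);print(fx(.08))
im,d=snap('scene')
cv2.imwrite('pics/s4.png',cv2.resize(im[120:240,190:300,::-1],None,fx=5,fy=5,interpolation=cv2.INTER_CUBIC))
E
```

```text
[ 0.52575423 -0.00986624  0.14084037] [ 3.14144033e+00 -3.18486608e-04 -2.86445825e+00] [ 0.06346598 -0.03852105  0.05335533] [ 0.09692655  0.3976693  -0.15722229] -2.0920226137696543
[ 0.5256349  -0.00971572]
```

View pics/s4.png

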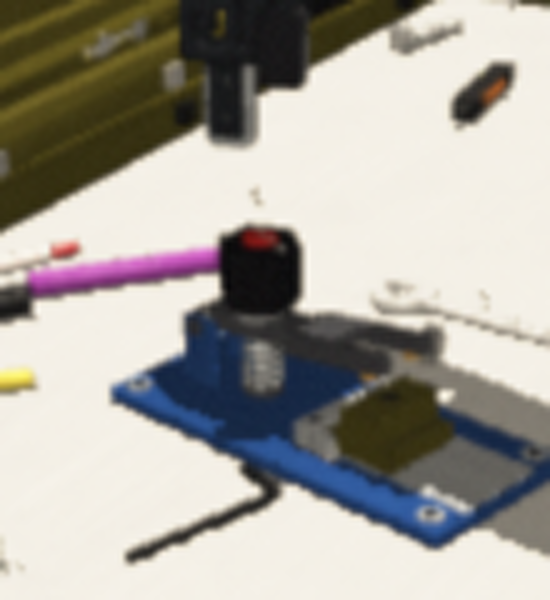

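The hand is over the knob, with the fingers at about (235,110) above the red hub at (262,240). Descend and grip.

>>> {"name": "move_arm", "arguments": {
  "series": [0,0,0.03,0,0,0,0.06,0,0,0,0.09,0,0,0,0.12,0,0,0,0.14,0]
}}

```text
time: 10.32
eef_pos: [0.5257, -0.0099, 0.0696]
tcp_rot: [3.141, -0.001, -2.864]
ft_force: [-0.1, -0.5, -0.8]
width: 0.0704
gripper_force: 0.0
```

>>> {"name": "move_arm", "arguments": {
  "series": [0,0,0,0,0,0,0,0,0,0,0,0,0,0,0,0,0,0,0,0],
  "claw": -1,
  "grip_force": 60
}}

```text
time: 10.73
eef_pos: [0.527, -0.0105, 0.0718]
tcp_rot: [-3.14, 0.002, -2.863]
ft_force: [-2.9, -3.3, 6.6]
width: 0.0347
gripper_force: 60.9
```

```bash
cat > st.py <<'E'
from h import *
s=robot.get_state();print(s['time'],s['eef_pos'].round(4),s['tcp_rot'].round(3),'M',s['moment'].round(3),'F',s['ft_force'].round(1),s['width'].round(4),'j6',s['joint_positions'][5].round(3),'tau6',s['joint_torque'][5].round(3))
E
python3 st.py
```

```text
Traceback (most recent call last):
  File "st.py", line 2, in <module>
    s=robot.get_state();print(s['time'],s['eef_pos'].round(4),s['tcp_rot'].round(3),'M',s['moment'].round(3),'F',s['ft_force'].round(1),s['width'].round(4),'j6',s['joint_positions'][5].round(3),'tau6',s['joint_torque'][5].round(3))
                                                                                                                                        ^^^^^^^^^^^^^^^^
AttributeError: 'float' object has no attribute 'round'
```

>>> {"name": "move_arm", "arguments": {
  "series": [-0.0025,-0.002,-0.003,0,-0.0025,-0.002,-0.003,0.05,-0.0025,-0.002,-0.003,0.1,-0.0025,-0.002,-0.003,0.15,-0.0025,-0.002,-0.003,0.2]
}}

```text
time: 11.15
eef_pos: [0.5271, -0.0105, 0.0716]
tcp_rot: [3.141, -0.003, 3.102]
ft_force: [-2.9, -1.0, -5.5]
width: 0.0348
gripper_force: 61.7
```

```bash
cat > st.py <<'E'
from h import *
np.set_printoptions(suppress=True)
s=robot.get_state();r=np.round
print(r(s['time'],2),r(s['eef_pos'],4),r(s['tcp_rot'],3),'M',r(s['moment'],3),'F',r(s['ft_force'],1),r(s['width'],4),'j6',r(s['joint_positions'][5],3),'tau6',r(s['joint_torque'][5],3))
E
python3 st.py
```

```text
11.15 [ 0.5271 -0.0105  0.0716] [ 3.141 -0.003  3.102] M [-0.11   0.48   0.234] F [-2.9 -1.  -5.5] 0.0348 j6 -1.776 tau6 -1.021
```

>>> {"name": "move_arm", "arguments": {
  "series": [0,0,0.003,0.08,0,0,0.003,0.16,0,0,0.003,0.24,0,0,0.004,0.32,0,0,0.004,0.38]
}}

```text
time: 11.57
eef_pos: [0.5273, -0.0105, 0.0707]
tcp_rot: [-3.141, -0.001, 2.503]
ft_force: [-4.9, -0.4, 5.7]
width: 0.0348
gripper_force: 62.8
```

```bash
python3 st.py
```

```text
11.57 [ 0.5273 -0.0105  0.0707] [-3.141 -0.001  2.503] M [-0.021  0.881  0.194] F [-4.9 -0.4  5.7] 0.0348 j6 -1.177 tau6 -0.955
```

>>> {"name": "move_arm", "arguments": {
  "series": [0,0,0,0.06,0,0,0.001,0.12,0,0,0.001,0.18]
}}

```text
time: 11.82
eef_pos: [0.5274, -0.0104, 0.0703]
tcp_rot: [-3.141, -0.001, 2.222]
ft_force: [-5.3, -0.7, 5.6]
width: 0.0345
gripper_force: 62.9
```

```bash
python3 st.py
```

```text
11.82 [ 0.5274 -0.0104  0.0703] [-3.141 -0.001  2.222] M [0.005 0.906 0.222] F [-5.3 -0.7  5.6] 0.0345 j6 -0.895 tau6 -1.282
```

>>> {"name": "move_arm", "arguments": {
  "series": [0,0,0,0.06,0,0,0.001,0.12,0,0,0.001,0.16]
}}

```text
time: 12.07
eef_pos: [0.5275, -0.0104, 0.0699]
tcp_rot: [-3.141, -0.001, 1.97]
ft_force: [-6.1, 0.5, 7.8]
width: 0.0346
gripper_force: 63.2
```

```bash
python3 st.py
```

```text
12.07 [ 0.5275 -0.0104  0.0699] [-3.141 -0.001  1.97 ] M [0.069 1.009 0.211] F [-6.1  0.5  7.8] 0.0346 j6 -0.644 tau6 -0.374
```

>>> {"name": "move_arm", "arguments": {
  "series": [0,0,0,0.06,0,0,0,0.12,0,0,0,0.16]
}}

```text
time: 12.32
eef_pos: [0.5275, -0.0104, 0.0697]
tcp_rot: [-3.141, -0.0, 1.719]
ft_force: [-4.7, 0.6, 5.8]
width: 0.0348
gripper_force: 62.9
```

```bash
python3 st.py
```

```text
12.32 [ 0.5275 -0.0104  0.0697] [-3.141 -0.     1.719] M [0.06  0.842 0.235] F [-4.7  0.6  5.8] 0.0348 j6 -0.393 tau6 -0.376
```

>>> {"name": "move_arm", "arguments": {
  "series": [0,0,0,0.05,0,0,0,0.1,0,0,0,0.14]
}}

```text
time: 12.57
eef_pos: [0.5276, -0.0105, 0.0695]
tcp_rot: [-3.141, -0.0, 1.5]
ft_force: [-4.2, -0.1, 3.8]
width: 0.0348
gripper_force: 62.6
```

```bash
python3 st.py
```

```text
12.57 [ 0.5276 -0.0105  0.0695] [-3.141 -0.     1.5  ] M [0.028 0.644 0.22 ] F [-4.2 -0.1  3.8] 0.0348 j6 -0.174 tau6 -0.577
```

1.92 rad turned and the screw is still free.

>>> {"name": "move_arm", "arguments": {
  "series": [0,0,0,0.05,0,0,0,0.1,0,0,0.001,0.14]
}}

```text
time: 12.82
eef_pos: [0.5277, -0.0105, 0.0691]
tcp_rot: [-3.141, -0.0, 1.28]
ft_force: [-5.2, -0.2, 9.9]
width: 0.0344
gripper_force: 63.1
```

```bash
python3 st.py
```

```text
12.82 [ 0.5277 -0.0105  0.0691] [-3.141 -0.     1.28 ] M [0.028 0.853 0.226] F [-5.2 -0.2  9.9] 0.0344 j6 0.046 tau6 -0.585
```

>>> {"name": "move_arm", "arguments": {
  "series": [0,0,0,0.05,0,0,0,0.1,0,0,0,0.12]
}}

```text
time: 13.07
eef_pos: [0.5277, -0.0105, 0.069]
tcp_rot: [-3.141, 0.0, 1.091]
ft_force: [-3.4, -1.5, 3.2]
width: 0.0345
gripper_force: 62.6
```

```bash
python3 st.py
```

```text
13.07 [ 0.5277 -0.0105  0.069 ] [-3.141  0.     1.091] M [-0.098  0.596  0.262] F [-3.4 -1.5  3.2] 0.0345 j6 0.235 tau6 0.335
```

>>> {"name": "move_arm", "arguments": {
  "series": [0,0,0,0.04,0,0,0,0.08]
}}

```text
time: 13.23
eef_pos: [0.5277, -0.0106, 0.0688]
tcp_rot: [-3.141, 0.0, 0.967]
ft_force: [-2.7, -0.4, 1.8]
width: 0.0349
gripper_force: 62.3
```

```bash
python3 st.py
```

```text
13.23 [ 0.5277 -0.0106  0.0688] [-3.141  0.     0.967] M [-0.138  0.472  0.155] F [-2.7 -0.4  1.8] 0.0349 j6 0.36 tau6 -0.837
```

>>> {"name": "move_arm", "arguments": {
  "series": [0,0,0,0.04,0,0,0,0.08]
}}

```text
time: 13.4
eef_pos: [0.5277, -0.0106, 0.0687]
tcp_rot: [-3.141, 0.001, 0.841]
ft_force: [-2.3, -1.0, -0.4]
width: 0.0348
gripper_force: 62.2
```

```bash
python3 st.py
```

```text
13.4 [ 0.5277 -0.0106  0.0687] [-3.141  0.001  0.841] M [-0.14   0.38   0.195] F [-2.3 -1.  -0.4] 0.0348 j6 0.485 tau6 -0.776
```

>>> {"name": "move_arm", "arguments": {
  "series": [0,0,0.001,0.05,0,0,0.001,0.1]
}}

```text
time: 13.57
eef_pos: [0.5277, -0.0106, 0.0685]
tcp_rot: [-3.141, 0.001, 0.683]
ft_force: [-3.0, -1.1, 1.1]
width: 0.0345
gripper_force: 62.4
```

```bash
python3 st.py
```

```text
13.57 [ 0.5277 -0.0106  0.0685] [-3.141  0.001  0.683] M [-0.215  0.495  0.21 ] F [-3.  -1.1  1.1] 0.0345 j6 0.643 tau6 -1.061
```

>>> {"name": "move_arm", "arguments": {
  "series": [0,0,0.001,0.05,0,0,0.001,0.1]
}}

```text
time: 13.73
eef_pos: [0.5278, -0.0107, 0.0683]
tcp_rot: [-3.142, 0.0, 0.526]
ft_force: [-4.5, -0.7, 5.5]
width: 0.0347
gripper_force: 62.7
```

```bash
python3 st.py
```

```text
13.73 [ 0.5278 -0.0107  0.0683] [-3.142  0.     0.526] M [-0.244  0.714  0.214] F [-4.5 -0.7  5.5] 0.0347 j6 0.8 tau6 -1.031
```

>>> {"name": "move_arm", "arguments": {
  "series": [0,0,0,0.05,0,0,0,0.1]
}}

```text
time: 13.9
eef_pos: [0.5277, -0.0107, 0.0681]
tcp_rot: [3.142, 0.001, 0.369]
ft_force: [-3.7, -0.3, 4.8]
width: 0.0345
gripper_force: 62.7
```

```bash
python3 st.py
```

```text
13.9 [ 0.5277 -0.0107  0.0681] [3.142 0.001 0.369] M [-0.297  0.666  0.272] F [-3.7 -0.3  4.8] 0.0345 j6 0.957 tau6 -0.941
```

>>> {"name": "move_arm", "arguments": {
  "series": [0,0,0,0.04,0,0,0,0.08]
}}

```text
time: 14.07
eef_pos: [0.5277, -0.0108, 0.068]
tcp_rot: [3.141, 0.001, 0.244]
ft_force: [-2.9, -0.7, 3.8]
width: 0.0349
gripper_force: 62.7
```

```bash
python3 st.py
```

```text
14.07 [ 0.5277 -0.0108  0.068 ] [3.141 0.001 0.244] M [-0.361  0.618  0.403] F [-2.9 -0.7  3.8] 0.0349 j6 1.082 tau6 -0.562
```

The torque is climbing (0.40 N m), so I'll take small steps.

>>> {"name": "move_arm", "arguments": {
  "series": [0,0,0,0.03,0,0,0,0.05]
}}

```text
time: 14.23
eef_pos: [0.5277, -0.0108, 0.068]
tcp_rot: [3.141, 0.001, 0.167]
ft_force: [-3.4, -0.8, 3.0]
width: 0.0343
gripper_force: 62.7
```

```bash
python3 st.py
```

```text
14.23 [ 0.5277 -0.0108  0.068 ] [3.141 0.001 0.167] M [-0.264  0.615  0.494] F [-3.4 -0.8  3. ] 0.0343 j6 1.16 tau6 0.193
```

>>> {"name": "move_arm", "arguments": {
  "series": [0,0,0,0.03,0,0,0,0.05]
}}

```text
time: 14.4
eef_pos: [0.5277, -0.0108, 0.068]
tcp_rot: [3.141, 0.001, 0.088]
ft_force: [-3.1, -1.4, 3.2]
width: 0.0346
gripper_force: 62.7
```

```bash
python3 st.py
```

```text
14.4 [ 0.5277 -0.0108  0.068 ] [3.141 0.001 0.088] M [-0.367  0.597  0.4  ] F [-3.1 -1.4  3.2] 0.0346 j6 1.238 tau6 0.132
```

>>> {"name": "move_arm", "arguments": {
  "series": [0,0,0,0.03,0,0,0,0.06,0,0,0,0.09]
}}

```text
time: 14.65
eef_pos: [0.5277, -0.0108, 0.0679]
tcp_rot: [3.141, 0.001, -0.054]
ft_force: [-3.9, -2.7, 4.2]
width: 0.0344
gripper_force: 62.3
```

```bash
python3 st.py
```

```text
14.65 [ 0.5277 -0.0108  0.0679] [ 3.141  0.001 -0.054] M [-0.478  0.679  0.069] F [-3.9 -2.7  4.2] 0.0344 j6 1.38 tau6 -0.629
```

>>> {"name": "move_arm", "arguments": {
  "series": [0,0,0,0.03,0,0,0,0.06]
}}

```text
time: 14.82
eef_pos: [0.5277, -0.0109, 0.068]
tcp_rot: [3.141, 0.001, -0.148]
ft_force: [-3.7, -2.4, 3.8]
width: 0.0346
gripper_force: 62.3
```

```bash
python3 st.py
```

```text
14.82 [ 0.5277 -0.0109  0.068 ] [ 3.141  0.001 -0.148] M [-0.497  0.676  0.023] F [-3.7 -2.4  3.8] 0.0346 j6 1.474 tau6 -0.731
```

>>> {"name": "move_arm", "arguments": {
  "series": [0,0,0,0.03,0,0,0,0.05]
}}

```text
time: 14.98
eef_pos: [0.5277, -0.0109, 0.068]
tcp_rot: [3.141, 0.001, -0.227]
ft_force: [-4.3, -2.2, 3.0]
width: 0.0343
gripper_force: 62.4
```

```bash
python3 st.py
```

```text
14.98 [ 0.5277 -0.0109  0.068 ] [ 3.141  0.001 -0.227] M [-0.476  0.696  0.184] F [-4.3 -2.2  3. ] 0.0343 j6 1.553 tau6 -0.161
```

The torque fell to about 0 and is now rising slightly, so one click has passed and the clutch is near its notch. Release and lift.

>>> {"name": "move_arm", "arguments": {
  "series": [0,0,0,0,0,0,0,0,0,0,0,0,0,0,0,0],
  "claw": 0.65
}}

```text
time: 15.32
eef_pos: [0.5283, -0.0107, 0.0676]
tcp_rot: [-3.141, -0.0, -0.224]
ft_force: [0.7, 0.7, 0.7]
width: 0.0705
gripper_force: 0.0
```

>>> {"name": "move_arm", "arguments": {
  "series": [0,0,-0.04,0,0,0,-0.1,0,0,0,-0.18,0,0,0,-0.26,0,0,0,-0.3,0]
}}

```text
time: 15.73
eef_pos: [0.5292, -0.0108, 0.2223]
tcp_rot: [-3.142, -0.007, -0.224]
ft_force: [-0.3, 0.2, -1.0]
width: 0.0703
gripper_force: 0.0
```

>>> {"name": "move_arm", "arguments": {
  "series": [0,0,0,0,0,0,0,0,0,0,0,0,0,0,0,0]
}}

```text
time: 16.07
eef_pos: [0.5276, -0.0106, 0.2161]
tcp_rot: [-3.141, 0.003, -0.224]
ft_force: [-0.2, 0.1, -0.2]
width: 0.0706
gripper_force: 0.0
```

```bash
python3 - <<'E'
from h import *
im,d=snap('scene');im2,_=snap('top')
a=cv2.resize(im[150:240,190:310,::-1],None,fx=4,fy=4,interpolation=cv2.INTER_CUBIC)
b=cv2.resize(im2[150:240,250:326,::-1],None,fx=4,fy=4,interpolation=cv2.INTER_CUBIC)
cv2.imwrite('pics/s5.png',np.hstack([a,b]))
E
```

```text
(no output)
```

View pics/s5.png

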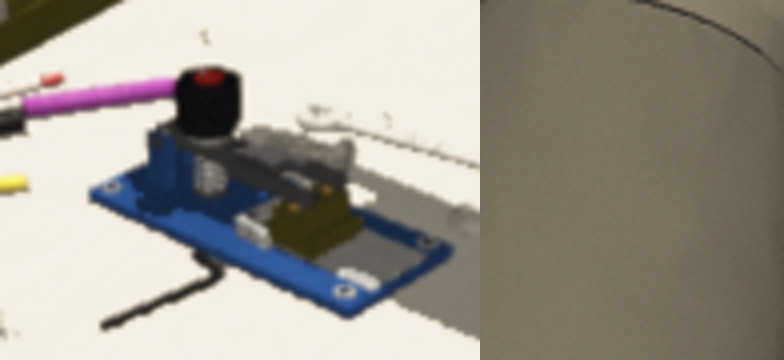

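The fork's brass feet at about (295,207) and (325,190) press on the block, which is home against the stop, and the gripper is clear. The top camera is hidden by the arm. Handing in.

```bash
python3 -c "
from plant import order
print(order.close_job())"
```

```text
the job is handed in; nothing more can be done
None
```

The job is handed in: the T-block is home against the end stop, clamped with one clutch click by the torque readings, and the gripper is clear; close_job returned no verdict, so a pass isn't confirmed.

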